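# Stand the fallen bottle on its coaster

## Task

The red-stoppered bottle has fallen over on the market stall. Pinch it by its ball stopper and tip it up over its foot, keeping the foot down on the table so that the bottle pivots between your fingers until it is upright; then set it gently, upright, in the middle of the cork coaster and let go. Leave the black-stoppered bottle and the green-stoppered bottle where they are.

Things in the scene. Friction and masses are not known exactly. Their poses are not given: they have to be found in the camera images.
- red_bottle: Square amber glass bottle, 146 mm long, body 52 x 52 x 85 mm, 0.42 kg, red ball stopper, red label band. Origin: centre of its square foot; x axis: from foot to ball. Lies at first on a flat side, origin 26 mm above the table. The ball, 28 mm in diameter, is centred on x at 132 mm, above an 18 mm neck. Pinched with only 20 to 30 N it is held, yet turns in the fingers as the foot stays down by its weight. Upright: x up.
- coaster: Round cork coaster, 100 mm in diameter and 5 mm thick, fixed flat on the table. Origin: centre of its underside at table height (its top is at z = 5 mm). z up.
- black_bottle: Square amber glass bottle, 146 mm long, body 52 x 52 x 85 mm, 0.42 kg, black ball stopper, black label band. Origin: centre of its square foot; x axis: from foot to ball. Lies at first on a flat side, origin 26 mm above the table. Same shape as the red one. Bystander.
- green_bottle: Square amber glass bottle, 146 mm long, body 52 x 52 x 85 mm, 0.42 kg, green ball stopper, green label band. Origin: centre of its square foot; x axis: from foot to ball. Stands upright at first (x up). Bystander. 140 to 200 mm to its left or right, about as far from the robot, stands a dark coconut-shell bowl, 128 mm wide and 75 mm high, fixed to the table.
Not all that is in view belongs to the job. Leave any yellow look-alike of the red_bottle alone.

How it is judged:
By the outcome, as a careful person would: the job done as asked, in the order asked, and still so for the second after the job is handed in, with the robot touching nothing.
It also fails if it takes over 45 s, if anything falls off the work surface, if the arm or the gripper's body presses on something with over 40 N, if the wrist force passes 120 N, or if a joint passes its speed limit or range.

## Robot

A 7-joint arm with a two-finger parallel gripper is mounted at the origin on the work surface. World frame = base frame: x ahead of the robot, y to its left, z up, the work surface at z = 0. Lengths are in m, angles in rad, forces in N, time in s.
With the tool pointing down it reaches from about 0.375 to 0.925 m from the base axis. Payload 3.1 kg.
Tool frame: the origin (TCP) lies between the finger pads; the fingertips stand 19 mm ahead of it and the grasp point (between the pads) is the TCP; z points along the fingers, y is the line along which they close (so a half turn about z gives the same grasp; the last joint's range is limited). The gripper opens to 85 mm and grips with 20 to 120 N. Pads are 22 mm wide; open, the fingers measure 114 mm over their backs; the gripper's body (76 mm by 85 mm) begins 54 mm behind the grasp point. The pads swing forward as they close: fully open they stand 13 mm farther back than shut.
Start: joints at [-1.415, 0.383, 0.044, 1.598, -0.018, 1.161, -0.05], TCP at [0.163, 0.629, 0.25] pointing down, gripper open.
Joint ranges: [-2.61, 2.61], [-0.41, 2.15], [-1.48, 1.57], [0, 2.5], [-1.57, 4.71], [0.05, 1.97], [-2.85, 2.85]. Speed limits (rad/s): [2.79, 2.79, 3.14, 3.14, 3.14, 3.14, 3.14].

## Interface

Orientations are given as a unit quaternion [x, y, z, w].
In Python, from bench import move_ptp, movel, move_j, move_gripper, pause, inverse_kinematics, read_camera, camera_params, MotionError, sign_off, look_for, tip_of, read_time_s, read_qpos, read_joint_vel, read_effort, read_eef_pos, read_tcp_rot, read_ft_force, read_ft_torque, read_finger_gap, read_grasp_force gives the robot as it stands. Calls block until the motion is done:
- move_ptp(position, orientation): joint-space move of the TCP to a pose.
- movel(position, orientation=None, speed=0.15): straight line of the TCP; orientation=None keeps the orientation; speed is the mean speed in m/s.
- move_j(angles): joint-space move.
- move_gripper(opening, effort=None): finger opening in m; effort is the grip in N (None keeps the last); returns when the fingers have stopped.
- pause(seconds).
- inverse_kinematics(position, orientation): joint angles nearest the present ones, or None.
- read_camera(name): name is "scene" or "side" or "wrist"; returns the picture (384x512x3 uint8, red, green, blue); there is no depth.
- camera_params(name): a dict with "K" (3x3 intrinsics, pixels), "dist_coeffs" ([k1, k2, p1, p2, k3] as OpenCV has them; the pictures are not rectified), "camera_from_world" (4x4, takes a point from world to camera coordinates). Camera axes: x right, y down, z forward; pixel columns grow to the right and rows downward; lengths in m; the calibration is good to about 2 mm. A picture is of the moment at which its call begins: read the wrist's pose just before it. camera_params takes no time and is no camera call; for the wrist camera it gives the pose at the moment of the call.
A pose or a line that the arm cannot do raises MotionError and nothing moves.
- sign_off(): hands the job in; it is judged then, once.
Trained networks look in the newest picture that a camera, given by its name, has taken for a name from the list of things; names that differ only in an ending like _2 or _b are one class to them, and where a whole thing is asked for, a point or a joint stands for the part that bears it (a point fixed in the world has none). Each returns a list of dicts, best first, with "confidence" (0 to 1); they miss things now and then, are a little off and sometimes report something else, mostly with a low value. They report only what shows in the picture. A call takes as long as a camera call. They do not tell look-alikes from the thing itself.
- look_for(camera, name): "at" ([column, row] in pixels, amid what is visible of it).
- tip_of(camera, name): "at" ([column, row] in pixels: a listed point, or the origin of a listed thing).
Readings, each from a call of its own:
- read_time_s(): time.
- read_qpos(): joint angles.
- read_joint_vel(): joint speeds.
- read_effort(): joint torques, N m.
- read_eef_pos(): TCP position.
- read_tcp_rot(): TCP orientation.
- read_ft_force(): force on the tool from outside, world axes, zero at the start.
- read_ft_torque(): the same for the moment, N m.
- read_finger_gap(): finger opening in m.
- read_grasp_force(): force on a finger pad.
Only numpy, scipy, OpenCV 4.12 (cv2) and the standard library are available. Lean on these libraries where they do the work, as an engineer would, in place of code of your own. Each camera call takes 0.05 s, during which the arm holds its last target. There are 200 camera calls.

## Working session

There is one attempt and no reset: what is moved stays moved. The work goes in short steps, each a Python script; the robot and the scene stay as the last script left them, time stands still between calls to the robot, and variables do not carry over. Pictures are saved under pics/ and viewed, at most 10 in all, crops included, and the job is handed in when it is done.

```bash
mkdir -p pics; cat > h.py <<'E'
import numpy as np, cv2
from bench import *
def ray(cam,px,P=None):
    P=P or camera_params(cam); K=np.array(P["K"]);d=np.array(P["dist_coeffs"]);T=np.array(P["camera_from_world"])
    u=cv2.undistortPoints(np.array([[px]],float),K,d)[0,0]
    R=T[:3,:3];return -R.T@T[:3,3], R.T@np.array([u[0],u[1],1])
def at_z(cam,px,z,P=None):
    o,d=ray(cam,px,P);return o+d*(z-o[2])/d[2]
def proj(cam,p,P=None):
    P=P or camera_params(cam);T=np.array(P["camera_from_world"])
    return cv2.projectPoints(np.array([p],float),cv2.Rodrigues(T[:3,:3])[0],T[:3,3],np.array(P["K"]),np.array(P["dist_coeffs"]))[0][0,0]
def save(cam,name):
    im=read_camera(cam);cv2.imwrite(f"pics/{name}.png",im[:,:,::-1]);return im
E
python3 - <<'E'
from h import *
ims=[save(c,c+"0") for c in ("scene","side")]
for c in ("scene","side"):
    for n in ("red_bottle","coaster","black_bottle","green_bottle"):
        z={"coaster":0.0}.get(n,.026)
        print(c,n,[(np.round(r["at"]),round(r["confidence"],2),at_z(c,r["at"],z).round(3)) for r in look_for(c,n)[:3]],"ORG",[(np.round(r["at"]),round(r["confidence"],2),at_z(c,r["at"],0 if n in("green_bottle","coaster") else .026).round(3)) for r in tip_of(c,n)[:3]])
print(read_time_s(),read_tcp_rot())
E
```

```text
scene red_bottle [(array([351., 132.]), 0.88, array([0.311, 0.26 , 0.026])), (array([434., 182.]), 0.75, array([0.521, 0.384, 0.026])), (array([217., 142.]), 0.67, array([ 0.327, -0.06 ,  0.026]))] ORG [(array([366., 140.]), 0.85, array([0.35 , 0.285, 0.026])), (array([232., 134.]), 0.68, array([ 0.292, -0.025,  0.026])), (array([419., 188.]), 0.66, array([0.541, 0.347, 0.026]))]
scene coaster [(array([255., 194.]), 0.83, array([0.498, 0.02 , 0.   ]))] ORG [(array([260., 198.]), 0.81, array([0.514, 0.027, 0.   ]))]
scene black_bottle [(array([121., 197.]), 0.79, array([ 0.52 , -0.249,  0.026])), (array([256., 196.]), 0.15, array([0.54 , 0.019, 0.026]))] ORG [(array([130., 181.]), 0.91, array([ 0.466, -0.241,  0.026]))]
scene green_bottle [(array([311., 251.]), 0.66, array([0.702, 0.105, 0.026]))] ORG [(array([309., 277.]), 0.84, array([0.737, 0.097, 0.   ]))]
side red_bottle [(array([351., 318.]), 0.77, array([0.307, 0.255, 0.026])), (array([227., 284.]), 0.75, array([0.518, 0.234, 0.026])), (array([198., 364.]), 0.61, array([0.531, 0.37 , 0.026]))] ORG [(array([193., 346.]), 0.84, array([0.547, 0.346, 0.026])), (array([369., 184.]), 0.82, array([ 0.279, -0.039,  0.026])), (array([259., 282.]), 0.78, array([0.466, 0.221, 0.026]))]
side coaster [(array([250., 192.]), 0.83, array([0.523, 0.008, 0.   ]))] ORG [(array([250., 194.]), 0.6, array([0.523, 0.012, 0.   ]))]
side black_bottle [(array([271., 106.]), 0.91, array([ 0.522, -0.259,  0.026]))] ORG [(array([293., 109.]), 0.91, array([ 0.466, -0.253,  0.026]))]
side green_bottle [(array([132., 194.]), 0.94, array([0.759, 0.078, 0.026])), (array([248., 193.]), 0.65, array([0.522, 0.03 , 0.026]))] ORG [(array([139., 211.]), 0.9, array([0.74, 0.1 , 0.  ]))]
0.9 [ 1.26552363e-01  9.91959928e-01  2.56973309e-05 -2.76531384e-05]
```

View pics/scene0.png

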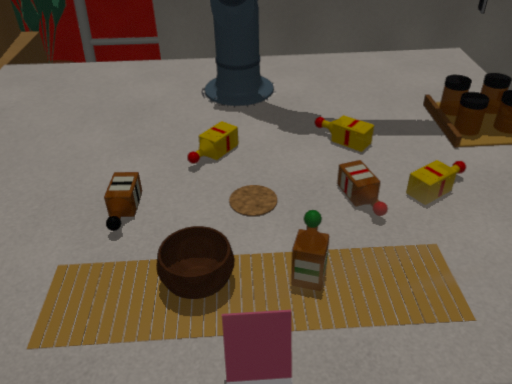

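View pics/side0.png

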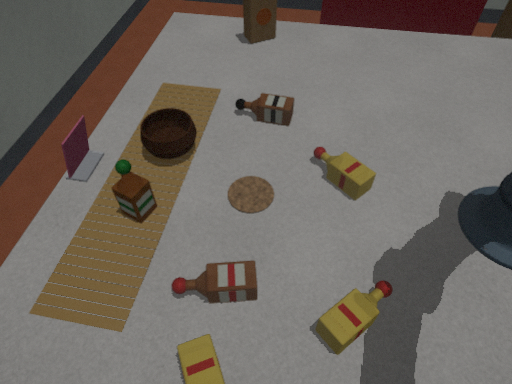

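The scene picture shows the amber red bottle at (358,183) with its ball at (380,208). In the side picture its ball is at (180,285) and its foot at about (257,282). The coaster is at scene (253,200) and side (251,194). The other three red-balled bottles are yellow look-alikes.

```bash
cat > m.py <<'E'
from h import *
def tri(obs):
    A=np.zeros((3,3));b=np.zeros(3)
    for c,p in obs:
        o,d=ray(c,p);d/=np.linalg.norm(d);M=np.eye(3)-np.outer(d,d);A+=M;b+=M@o
    return np.linalg.solve(A,b)
def blob(im,p,r,lo,hi):
    h=cv2.cvtColor(im,cv2.COLOR_RGB2HSV);m=cv2.inRange(h,np.array(lo),np.array(hi))
    if lo[0]==0: m|=cv2.inRange(h,np.array([170]+lo[1:]),np.array([180]+hi[1:]))
    w=np.zeros_like(m);cv2.circle(w,p,r,255,-1);m&=w
    n,l,s,c=cv2.connectedComponentsWithStats(m);i=1+np.argmax(s[1:,4]);return c[i],s[i]
E
python3 - <<'E'
from m import *
I={c:cv2.imread(f"pics/{c}0.png")[:,:,::-1].copy() for c in("scene","side")}
print(I["scene"][208,380],I["side"][285,180],I["scene"][200,253],I["side"][194,250],I["scene"][200,220])
obs=[]
for c,p in(("scene",(380,208)),("side",(180,285))):
    q,s=blob(I[c],p,12,[0,140,60],[6,255,255]);print(c,q,s,at_z(c,q,.026));obs.append((c,q))
print("ball",tri(obs))
for c,p in(("scene",(253,200)),("side",(250,194))):
    q,s=blob(I[c],p,32,[5,80,40],[25,255,255]);print(c,q,s,at_z(c,q,.005))
for c,ps in(("scene",[(346,167),(372,163)]),("side",[(256,262),(257,300)])):
    print(c,[at_z(c,p,.052).round(3) for p in ps])
big=[cv2.resize(I["scene"][130:230,320:420],(400,400)),cv2.resize(I["side"][235:335,165:265],(400,400))]
cv2.imwrite("pics/crop.png",np.hstack(big)[:,:,::-1])
E
```

```text
[107  38  33] [121  39  37] [109  79  45] [97 81 60] [133 127 121]
scene [379.58015267 207.41221374] [373 201  14  14 131] [0.59408341 0.25345709 0.026     ]
side [179.05389222 284.99401198] [172 278  14  15 167] [0.59927554 0.25252462 0.026     ]
ball [0.59804634 0.25287409 0.02877153]
scene [252.89361702 200.03234043] [ 229  185   48   31 1175] [0.52522158 0.01296487 0.005     ]
side [250.30343214 194.05928237] [ 228  177   46   36 1282] [0.52108517 0.01636172 0.005     ]
scene [array([0.491, 0.207, 0.052]), array([0.481, 0.264, 0.052])]
side [array([0.474, 0.198, 0.052]), array([0.46 , 0.265, 0.052])]
```

View pics/crop.png

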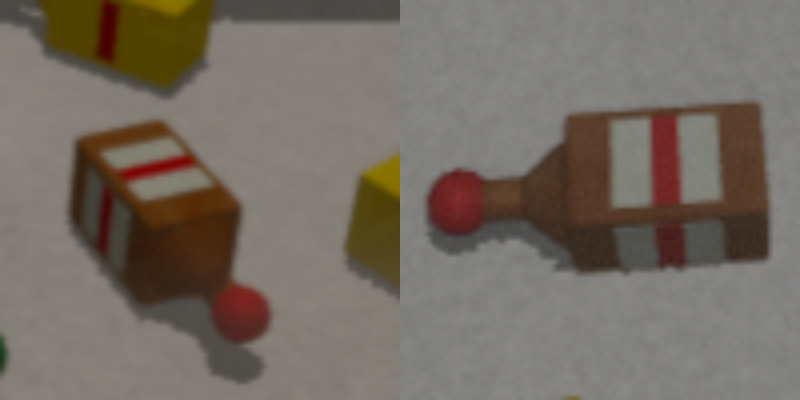

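```bash
cat >> m.py <<'E'
from scipy.spatial.transform import Rotation as Rn
def quat(th,flip):
    y=np.array([-np.sin(th),np.cos(th),0])*(-1 if flip else 1);z=np.array([0,0,-1.]);x=np.cross(y,z)
    return Rn.from_matrix(np.c_[x,y,z]).as_quat()
E
python3 - <<'E'
from m import *
a=[tri([("scene",s),("side",t)]) for s,t in (((339.5,164.5),(254.25,261)),((360.75,160.5),(257,286.75)),((353.75,186.5),(207,263.75)),((380,182),(208.75,290)))]
print(np.round(a,4))
fc=(a[0]+a[1])/2; sc=(a[2]+a[3])/2; ball=np.array([.597,.253,.026])
for d in (ball-fc,ball-sc,sc-fc): print("ang",np.arctan2(d[1],d[0]),np.hypot(d[0],d[1]))
d=ball-fc;th=np.arctan2(d[1],d[0]);print(th)
for f in (0,1):
    print(f,inverse_kinematics(np.array([.597,.253,.15]),quat(th,f)))
f=min((0,1),key=lambda f:9 if (q:=inverse_kinematics([.597,.253,.15],quat(th,f))) is None else abs(q[6]))
move_gripper(.06,25)
move_ptp([.597,.253,.17],quat(th,f))
save("wrist","w1");P=camera_params("wrist");print(proj("wrist",ball),read_time_s(),f,read_qpos())
import json;json.dump({k:np.array(P[k]).tolist() for k in P if k in("K","dist_coeffs","camera_from_world")},open("w1.json","w"))
E
```

```text
[[0.478  0.1964 0.0504]
 [0.4652 0.243  0.0499]
 [0.556  0.2123 0.0484]
 [0.5422 0.2633 0.049 ]]
ang 0.2595475272034946 0.12975603692815957
ang 0.30720210059146125 0.05026858808732924
ang 0.22945244796452952 0.07958055285723062
0.2595475272034946
0 [-0.67303437  0.4882628   0.26938109  1.69402777 -0.15092815  0.97966296
  1.48102812]
1 [-0.94098306  0.55039148  0.63103902  1.70754606 -0.37375693  1.00682813
 -1.48856785]
[257.10485559 181.9697008 ] 3.4083 0 [-0.6820372   0.46583559  0.27709738  1.68079821 -0.14643948  1.01492871
  1.47748136]
```

View pics/w1.png

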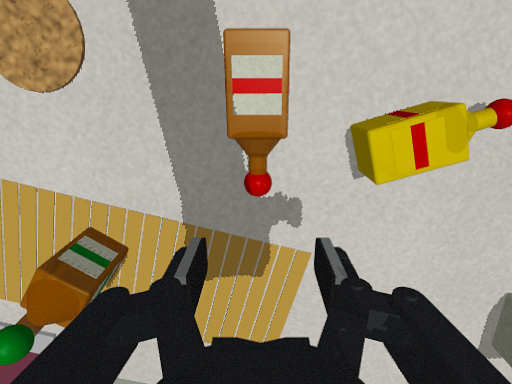

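The wrist view shows the red ball at (257,183), where I predicted (257,182), and the bottle axis is vertical in the picture. I'm grasping now.

```bash
python3 - <<'E'
from m import *
import json;P=json.load(open("w1.json"))
ball=at_z("wrist",(257.5,183),.026,P);c=[at_z("wrist",p,.052,P) for p in((224,30),(290,30))]
fc=(c[0]+c[1])/2;d=ball-fc;th=np.arctan2(d[1],d[0]);print(ball,th,np.hypot(d[0],d[1]),np.linalg.norm(c[0]-c[1]))
th=(th+.2595)/2; th0=th
ball[:2]=(ball[:2]+[.597,.253])/2
q=quat(th,0)
movel([*ball[:2],.027],q,.1)
print(read_ft_force())
move_gripper(.02,25);pause(.3)
print(read_finger_gap(),read_grasp_force(),read_eef_pos(),read_ft_force(),read_time_s())
np.save("g.npy",[*read_eef_pos(),th])
E
```

```text
[0.59793556 0.25365261 0.026     ] 0.25976382053523855 0.13051445375013285 0.05013765999046929
[0.03850983 0.18674942 0.08155621]
0.026360563495780743 24.425226151943207 [0.59789697 0.25348631 0.02735469] [ 0.6486809  -0.01611741  2.80958133] 5.6917
```

```bash
python3 - <<'E'
from m import *
g=np.load("g.npy");th=g[3];q=quat(th,0);u=np.array([np.cos(th),np.sin(th),0]);Z=np.array([0,0,1.])
def B(a): return u*(.132*np.cos(a)-.026*np.sin(a))+Z*(.132*np.sin(a)+.026*np.cos(a))
for k in range(1,7):
    a=np.radians(8*k)
    movel(g[:3]+B(a)-B(0),q,.05)
    print(8*k,np.round(read_ft_force(),1),round(read_finger_gap(),4),np.round(read_ft_torque(),2),round(read_time_s(),1))
save("side","s2")
E
```

```text
8 [-0.2 -1.3 -2.5] 0.0263 [-0.   -0.    0.04] 6.2
16 [-0.5 -0.3 -3.5] 0.0265 [0.06 0.01 0.01] 6.8
24 [-0.2  0.  -1.8] 0.0262 [-0.03 -0.11 -0.03] 7.3
32 [ 0.6 -1.  -1.2] 0.0265 [ 0.01 -0.15  0.03] 7.8
40 [ 0.7  0.1 -1.5] 0.0261 [-0.03 -0.24  0.03] 8.3
48 [ 1.1  0.1 -1. ] 0.0262 [-0.04 -0.21 -0.01] 8.8
```

View pics/s2.png

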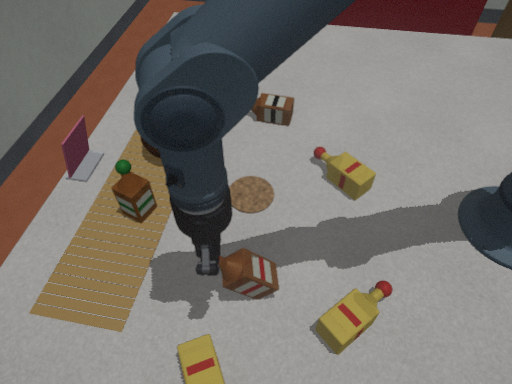

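The bottle at (250,275) is held by its ball and tilting, with the foot still down, so I continue the arc.

```bash
python3 - <<'E'
from m import *
g=np.load("g.npy");th=g[3];q=quat(th,0);u=np.array([np.cos(th),np.sin(th),0]);Z=np.array([0,0,1.])
def B(a): return u*(.132*np.cos(a)-.026*np.sin(a))+Z*(.132*np.sin(a)+.026*np.cos(a))
for d in (56,63,70,76,82,87,90):
    movel(g[:3]+B(np.radians(d))-B(0),q,.04)
    print(d,np.round(read_ft_force(),1),round(read_finger_gap(),4),np.round(read_ft_torque(),2),round(read_time_s(),1))
save("side","s3");save("scene","c3")
a=cv2.imread("pics/s3.png")[180:380,130:380];b=cv2.imread("pics/c3.png")[80:280,260:510]
cv2.imwrite("pics/m3.png",cv2.resize(np.hstack([a,b]),(800,320)))
print(read_eef_pos())
E
```

```text
56 [ 0.7 -0.3 -0.6] 0.026 [-0.02 -0.29 -0.02] 9.5
63 [ 0.8 -0.4 -0.1] 0.0261 [-0.02 -0.32  0.  ] 10.1
70 [ 0.5 -0.4  0.2] 0.0263 [-0.12 -0.29 -0.01] 10.6
76 [ 0.9 -0.5  2.1] 0.0262 [-0.08 -0.28 -0.  ] 11.1
82 [-0.3 -0.6  4.3] 0.0262 [-0.27 -0.21  0.  ] 11.6
87 [-0.  -2.   3.9] 0.0261 [-0.38 -0.13 -0.02] 12.1
90 [-0.4 -1.6  4.6] 0.026 [-0.4  0.   0. ] 12.4
[0.44447348 0.21255351 0.13319211]
```

View pics/m3.png

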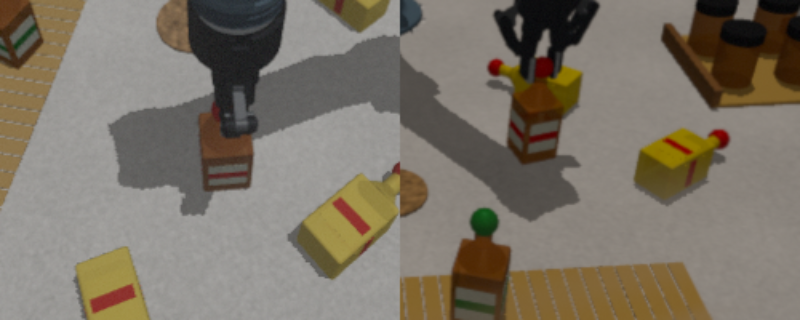

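The bottle looks upright with its foot flat. Next I refine the coaster from the wrist picture, lift a little, and carry.

```bash
python3 - <<'E'
from m import *
import json
from scipy.optimize import least_squares
P=json.load(open("w1.json"));im=cv2.imread("pics/w1.png")[:,:,::-1].copy()
h=cv2.cvtColor(im,cv2.COLOR_RGB2HSV);m=cv2.inRange(h,np.array([5,70,60]),np.array([28,255,255]));m[120:]=0;m[:,120:]=0
m=cv2.morphologyEx(m,cv2.MORPH_CLOSE,np.ones((5,5)))
c=max(cv2.findContours(m,cv2.RETR_EXTERNAL,cv2.CHAIN_APPROX_NONE)[0],key=len)[:,0]
c=c[(c[:,0]>3)&(c[:,1]>3)]
W=np.array([at_z("wrist",p,.004,P)[:2] for p in c])
r=least_squares(lambda v:np.hypot(*(W-v).T)-.05,[.523,.0145],loss="soft_l1",f_scale=.001);print(r.x,np.abs(r.fun).mean(),len(c))
g=np.load("g.npy");q=quat(g[3],0);p=np.array(read_eef_pos())
movel(p+[0,0,.03],q,.04);pause(.3)
print(read_ft_force(),read_ft_torque(),read_finger_gap())
movel([.50,.10,p[2]+.03],q,.07);pause(.3)
save("wrist","w4");save("scene","c4");save("side","s4")
P=camera_params("wrist");print(proj("wrist",[.523,.0147,.005],P),read_time_s())
for n,c in(("scene",(253,200)),("side",(250,194))): print(n,[x["at"] for x in tip_of(n,"red_bottle")[:4]],proj(n,[.5,.1,.025]))
a=cv2.imread("pics/w4.png");b=cv2.imread("pics/c4.png")[110:230,230:390];d=cv2.imread("pics/s4.png")[140:260,180:340]
cv2.imwrite("pics/m4.png",np.hstack([cv2.resize(a,(480,360)),np.vstack([cv2.resize(x,(240,180)) for x in(b,d)])]))
E
```

```text
[0.51998955 0.01454942] 0.00038018712757906925 146
[ 0.34970987 -0.13095797 -5.18404417] [ 0.02719135  0.00043105 -0.01149219] 0.02603442084712471
[174.55156645 178.05922855] 16.0917
scene [[367.7, 140.3], [419.3, 188.8], [293.1, 178.9], [230.6, 133.1]] [294.09712999 182.7760903 ]
side [[259.1, 220.9], [368.5, 184.7], [327.6, 334.1], [197.1, 347.7]] [252.43163959 222.16565723]
```

View pics/m4.png

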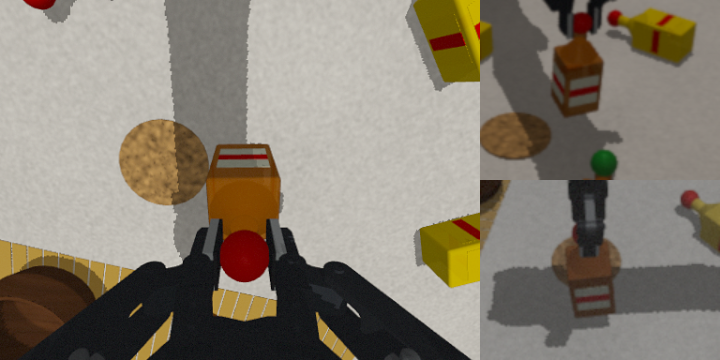

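The wrist picture shows the bottle hanging with its foot swung slightly towards the base, a few degrees, and the coaster whole at about (175,173). I'll fit both numerically before placing.

```bash
python3 - <<'E'
from m import *
from scipy.optimize import least_squares
P=camera_params("wrist");im=cv2.imread("pics/w4.png")[:,:,::-1].copy()
h=cv2.cvtColor(im,cv2.COLOR_RGB2HSV);m=cv2.inRange(h,np.array([5,70,40]),np.array([28,255,255]));m[240:]=0;m[:,218:]=0
m=cv2.morphologyEx(m,cv2.MORPH_CLOSE,np.ones((5,5)));m=cv2.morphologyEx(m,cv2.MORPH_OPEN,np.ones((5,5)))
c=max(cv2.findContours(m,cv2.RETR_EXTERNAL,cv2.CHAIN_APPROX_NONE)[0],key=cv2.contourArea)[:,0];c=c[c[:,0]<214]
W=np.array([at_z("wrist",p,.004,P)[:2] for p in c])
r=least_squares(lambda v:np.hypot(*(W-v).T)-.05,[.523,.0145],loss="soft_l1",f_scale=.001);print("coaster",r.x,np.abs(r.fun).mean(),len(c))
g=np.load("g.npy");th=g[3];u=np.array([np.cos(th),np.sin(th),0]);v=np.array([-u[1],u[0],0]);Z=np.array([0,0,1.]);p=np.array(read_eef_pos());print(p)
for t in (0,3,5,7,9,11):   # tilt: foot swung toward -u
    a=np.radians(t);ax=-(np.cos(a)*Z+np.sin(a)*u);pe=-(np.cos(a)*u-np.sin(a)*Z)
    foot=p+.132*ax
    print(t,[proj("wrist",foot+pe*.026+s*v*.026-k*ax,P).round(1).tolist() for k in(0,.085) for s in(-1,1)],proj("scene",foot).round(1),proj("side",foot).round(1), proj("side",foot+pe*.026).round(1))
cv2.imwrite("pics/z4.png",np.hstack([cv2.resize(cv2.imread("pics/w4.png")[130:290,200:320],(450,600))]))
E
```

```text
coaster [0.52029711 0.01457456] 0.0007636290228019254 212
[0.49999432 0.09999418 0.16319518]
0 [[231.1, 158.9], [287.6, 158.9], [217.9, 189.1], [299.5, 189.2]] [294.2 180.4] [252.4 220.3] [265.8 219.5]
3 [[230.7, 151.9], [287.9, 151.9], [217.4, 186.3], [300.0, 186.3]] [292.9 178.4] [256.  220.1] [269.4 218.8]
5 [[230.3, 147.2], [288.2, 147.2], [217.0, 184.4], [300.3, 184.4]] [292.1 177.1] [258.3 219.8] [271.7 218.3]
7 [[230.0, 142.5], [288.5, 142.5], [216.6, 182.6], [300.7, 182.6]] [291.3 175.7] [260.7 219.5] [274.1 217.8]
9 [[229.7, 137.7], [288.8, 137.7], [216.2, 180.8], [301.0, 180.8]] [290.5 174.2] [263.1 219.2] [276.4 217.2]
11 [[229.3, 133.0], [289.2, 133.0], [215.8, 179.1], [301.4, 179.1]] [289.7 172.7] [265.4 218.8] [278.7 216.5]
```

View pics/z4.png

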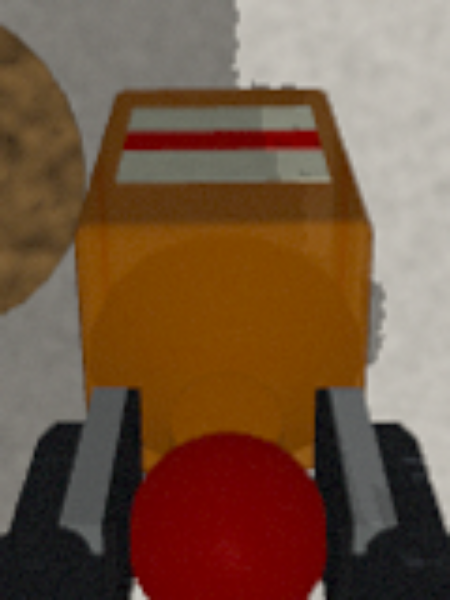

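Tilt is about 3.5° and the coaster is at (0.520, 0.0146), which agrees with earlier fits. I'll take out the tilt with the tool, then lower onto the cork by force.

```bash
python3 - <<'E'
from m import *
g=np.load("g.npy");th=g[3];v=np.array([-np.sin(th),np.cos(th),0])
q=(Rn.from_rotvec(-np.radians(3.5)*v)*Rn.from_quat(quat(th,0))).as_quat()
T=np.array([.5195,.0145])
movel([*T,.163],q,.07);pause(.4)
save("wrist","w5");
f0=read_ft_force()[2];z=.142;movel([*T,z],q,.04);pause(.2);f0=read_ft_force()[2];print(f0)
while z>.131:
    z-=.001;movel([*T,z],q,.02);pause(.1);f=read_ft_force()[2]
    print(round(z,4),round(f,1),end="; ")
    if f>f0+3.5:break
print(read_ft_force(),read_ft_torque(),read_time_s())
save("scene","c5");save("side","s5")
b=cv2.imread("pics/c5.png")[120:240,180:340];d=cv2.imread("pics/s5.png")[120:240,180:340]
cv2.imwrite("pics/m5.png",np.hstack([cv2.resize(x,(400,300)) for x in(b,d)]))
E
```

```text
-5.144772868941308
0.141 -4.8; 0.14 -3.6; 0.139 -4.3; 0.138 -2.6; 0.137 6.0; [-1.56604315 -0.42397501  5.9985944 ] [-0.22867057  0.25714401  0.04969005] 20.6667
```

View pics/m5.png

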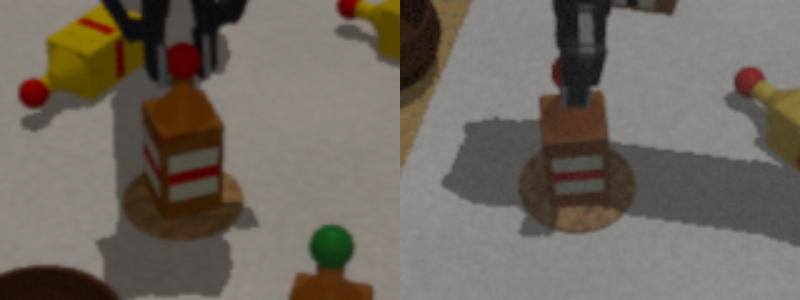

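The bottle stands upright and centred on the coaster. I'm easing off and letting go.

```bash
python3 - <<'E'
from m import *
p=np.array(read_eef_pos())
movel(p+[0,0,.0006],None,.01);pause(.2);print(read_ft_force())
move_gripper(.06);pause(.3);print(read_finger_gap(),read_ft_force())
movel(p+[0,0,.10],None,.08)
movel(p+[-.03,0,.22],None,.15);pause(.5)
I={}
for c in("scene","side","wrist"): I[c]=save(c,c+"6")
print(proj("scene",[.520,.0146,.137]),proj("side",[.520,.0146,.137]))
obs=[(c,blob(I[c],tuple(int(x) for x in proj(c,[.520,.0146,.137])),14,[0,140,60],[6,255,255])[0]) for c in("scene","side")]
print(obs,tri(obs),read_time_s(),read_ft_force())
b=I["scene"][90:290,80:400];d=I["side"][90:290,90:410]
cv2.imwrite("pics/m6.png",np.vstack([np.hstack([cv2.resize(x,(400,250)) for x in(b,d)]),cv2.resize(I["wrist"],(800,350))])[:,:,::-1])
E
```

```text
[-1.16304756 -0.29787195 -2.32842373]
0.06031229816640632 [ 0.38064392 -0.16262906 -0.06232974]
[252.07657713 143.42032131] [249.96926211 149.04103873]
[('scene', array([251.15862069, 143.34482759])), ('side', array([250.06818182, 148.46212121]))] [0.52004192 0.01298839 0.13714149] 25.0667 [-0.27347839  0.17604155  0.92320448]
```

View pics/m6.png

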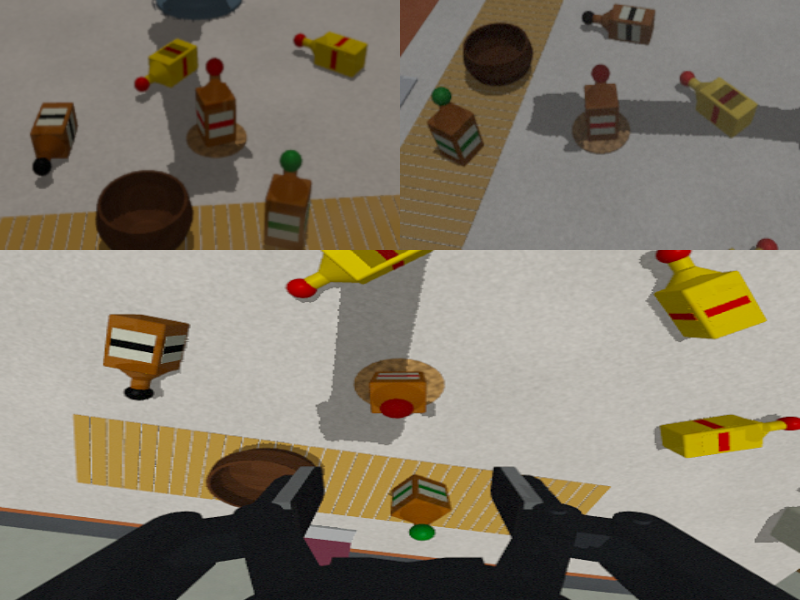

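The bottle stands upright with its ball triangulated at (0.520, 0.013, 0.137), within 2 mm of the coaster's centre. The black and green bottles have not moved, and the gripper is clear.

```bash
python3 -c "
from bench import *
print(sign_off())"
```

```text
the job is handed in; nothing more can be done
None
```

The red-stoppered bottle was tipped up over its foot and now stands upright within about 2 mm of the cork coaster's centre. The gripper is clear, the black and green bottles are unmoved, and I handed the job in at about 25 s; the hand-in returned no verdict.

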